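# Lay a culture flask down on the rocker

### The job

One culture flask still stands on end on the rocker's platform: using only the touch of the fingers, without pinching or lifting it, tip it over away from the back rail, towards the open front edge, so that it comes to lie on its broad face, cap to the front and neck rising, lowered gently all the way and never dropped. Then push it back along the platform until its foot is flat against the back rail. Leave the other flask, the dish and the things on the bench where they are.

Things in the scene. Friction and masses are not known exactly. Their poses are not given: they have to be found in the camera images.
- rocker: laboratory see-saw rocker, stopped, level and immovable: white base carrying a steel platform 246 x 326 mm with a dark rubber mat. Origin under the centre of its base on the bench; +x to the back, z up. Mat top at z = 110 mm. Back rail along y: its front face at x = +115 mm, its top 30 mm above the mat. Side rims at y = +-160 mm, 14 mm above the mat. Front edge (x = -123 mm, opposite the rail) open, without a rim. The rocker stands turned, its front to the robot's right.
- flask: the flask to lay down: clear rigid culture flask, closed, about 70 to 120 g, standing on its end (36 x 84 mm) near the rail. Origin at the centre of its foot; z along its length (vertical now), x through its thickness, towards the rail now. Body 36 (x) x 84 (y) mm and 94 mm long, shoulders taper to 114 mm, neck 21 mm thick, white cap at 156 mm. The neck leans 15 deg to +x; it must come to lie on its -x broad face, x axis up.
- flask_heel (a point): middle of the flask's front foot edge (flask x = -18 mm, z = 0), over which it tips; on the mat before and after. Axes as the flask's.
- flask_cap (a point): centre of the flask's cap, a cylinder 27 mm in diameter and 24 mm long whose axis leans 15 deg from flask z to +x; flask x = 8, z = 141 mm. The cap end's edge on the -x side is at flask x = -2, z = 156 mm: 16 mm above the mat when it lies. Site axes as the flask's.
- flask_lying: bystander: an equal flask already lying on the mat beside it, cap to the front, 36 mm high (cap 42 mm), 156 mm long, 84 mm wide. Origin on the mat 28 mm in front of its foot.
- dish: bystander: lidded clear dish, 57 mm across, 14 mm high, on the mat in front of the lying flask. Origin under its centre.
- wash_bottle: bystander on the bench: white wash bottle, 74 mm across, 203 mm high with its bent spout. Origin under its centre.
- beaker: bystander on the bench: glass beaker, 74 mm across, 90 mm high. Origin under its centre.
- tip_box: bystander on the bench: box of pipette tips, 86 x 122 mm, 56 mm high. Origin under its centre.
- marker: bystander on the bench: marker pen lying along its x, 135 mm long, 12 mm thick. Origin under it near its middle.
Not all that is in view belongs to the job. What is shaped like the flask but brown or orange is not meant.

How it is judged (in metres and radians):
At the end, for the whole second after the job is handed in: The flask lies at rest on its -x broad face on the mat (x axis within 0.06 rad of vertical), cap to the front, its foot within 5 mm of the back rail and its length square to the rail within 0.07 rad (angle between flask's own x axis and vertical below 0.06 rad and x of flask_heel in the frame of rocker above 0.11 m and x of flask_cap in the frame of rocker below 0 m and angle between the z axis of flask and the x axis of rocker, either way round below 0.07 rad and z of flask_heel in the frame of rocker below 0.114 m and linear speed of flask below 0.01 m/s and angular speed of flask below 0.05 rad/s); the robot touches nothing.
It fails at once if the flask is dropped or flung: it turns faster than 4.5 rad/s (angular speed of flask above 4.5 rad/s).
It fails at once if the flask is lifted: its front foot edge is more than 12 mm above the mat (z of flask_heel in the frame of rocker above 0.122 m).
It fails at once if the flask is pinched or pressed by the fingers with more than 25 N (contact force between the fingers and flask above 25 N).
It fails at once if the lying flask or the dish is moved more than 12 mm (distance of any of flask_lying, dish from where it was at the start of the episode above 0.012 m).
It fails at once if a thing on the bench is moved more than 20 mm (distance of any of wash_bottle, beaker, tip_box, marker from where it was at the start of the episode above 0.02 m).
It also fails if it takes over 72 s, if anything falls off the work surface, if the arm or the gripper's body presses on something with over 40 N, if the wrist force passes 120 N, or if a joint passes its speed limit or range.

### The arm

A 6-joint arm with a two-finger parallel gripper is mounted at the origin on the work surface. World frame = base frame: x ahead of the robot, y to its left, z up, the work surface at z = 0. Lengths are in mm, angles in rad, forces in N, time in s.
With the tool pointing down it reaches from about 350 to 800 mm from the base axis. Payload 7.3 kg.
Tool frame: the origin (TCP) lies between the finger pads; the fingertips stand 25 mm ahead of it and the grasp point (between the pads) lies 6 mm ahead of it (r.tips_ahead is the distance from the TCP to the fingertips, in mm); z points along the fingers, y is the direction in which the jaws open and shut (so a half turn about z gives the same grasp; the last joint's range is limited). The gripper opens to 85 mm and grips with 20 to 120 N. Pads are 22 mm wide; open, the fingers measure 114 mm over their backs; the gripper's body (76 mm by 85 mm) begins 54 mm behind the grasp point. The pads swing forward as they close: fully open they stand 13 mm farther back than shut.
Start: joints at [-1.412, 0.342, 1.524, -0, 1.275, -0.146], TCP at [157.576, -500.811, 256.322] pointing down, gripper open.
Joint ranges: [-2.53, 2.53], [-0.77, 2.02], [0.04, 2.7], [-1, 4.14], [0.28, 2.66], [-3.11, 3.11]. Speed limits (rad/s): [2.57, 2.57, 3.14, 3.14, 3.14, 3.14].

### API

Orientations are given as a unit quaternion [x, y, z, w].
In Python, from station import r gives the robot as it stands.
- The arm moves only by the tool send_rows, never from a script. Its argument "series" is a list that holds one entry, the list of rows, each a list of 7 numbers: the turn, a rotation vector about the tool's x, y, z in degrees, then the shift along the tool's x, y, z in cm, then the gripper's target within -1 to 1 (fully open at 1, half-way at 0, shut at -1). In form: [[[rx, ry, rz, x, y, z, gripper], ...]]. A call has 1 to 8 rows; each row is the pose to reach, as a shift and turn from the pose measured when the call began, along the tool's axes at that moment; what a row does not reach only later rows make up. A row lasts 1/12 s, in which the tool goes at most 41.7 mm and 7.16 degrees, less where a joint would pass 70% of its speed; a pose out of reach is approached as far as the arm can. A call with a gripper value outside its range is refused whole. The fingers move at their own pace and stop on an object; "force" is the grip in N (left out, the last holds). Time passes only in rows, so rows that repeat a pose let the fingers close. It gives the time, the measured TCP pose, the force and the opening at its end, in the units of the state.
- r.state(): the state, without advancing time (a new reading comes with each control period).
- r.get_image(name): name is "scene" or "top" or "wrist"; returns the picture (400x640x3 uint8, red, green, blue); there is no depth.
- r.camera_info(name): a dict with "fx", "fy", "cx", "cy" (pixels), "position" and "orientation" of the camera in the world. Camera axes: x right, y down, z forward; pixel columns grow to the right and rows downward; lengths in mm; the calibration is good to about 2 mm. A picture is of the moment at which its call begins: read the wrist's pose just before it. camera_info takes no time and is no camera call; for the wrist camera it gives the pose at the moment of the call.
- r.finish_job(): hands the job in, once; it reports no verdict.
The state is a dict: "time": time; "joint_positions": joint angles; "dq": joint speeds; "tau": joint torques, N m; "ee_pos": TCP position; "tcp_rot": TCP orientation; "force": force on the tool from outside, world axes, zero at the start; "torque": the same for the moment, N m; "width": opening from 0.0 (shut) to 1.0 (fully open).
Only numpy, scipy, OpenCV 4.12 (cv2) and the standard library are available. Lean on these libraries where they do the work, as an engineer would, in place of code of your own. Each camera call takes 0.05 s, during which the arm holds its last target. There are 200 camera calls.

## Working session

There is one attempt and no reset: what is moved stays moved. The work goes in short steps, Python scripts to look and compute and a tool call to move; the robot and the scene stay as the last step left them, time stands still between calls to the robot, and variables do not carry over. Pictures are saved under pics/ and viewed, on a budget of 10 in all, crops included, one or two more only if the job needs it, and the job is handed in when it is done.

Besides the shell and the picture viewer there is one more tool, called after "Emit:" as name(argument=value, ...) on one line, values as JSON. send_rows: Moves the arm, as the interface text tells. Its arguments: {"type":"object","properties":{"series":{"type":"array","items":{"type":"array","items":{"type":"array","items":{"type":"number"}}}},"force":{"type":"number"}},"required":["series"]}

```bash
mkdir -p pics; ls
python3 - <<'E'
from station import r
import cv2,numpy as np
ims=[]
for n in("scene","top"):
    im=r.get_image(n); cv2.imwrite(f"pics/{n}0.png",im[:,:,::-1]); print(n,r.camera_info(n))
print(r.state())
E
```

```text
pics
scene {'fx': 501.9665204316025, 'fy': 501.9665204316025, 'cx': 325.9118883602296, 'cy': 200.88850362593288, 'position': array([1498.81511011,  353.94571336, 1401.04874428]), 'orientation': array([ 0.53908934,  0.77027837, -0.28143626, -0.19195715])}
top {'fx': 395.71993335569385, 'fy': 395.71993335569385, 'cx': 317.92912076495435, 'cy': 196.67998763231418, 'position': array([ 458.45684351,   -1.25064183, 1215.54384834]), 'orientation': array([ 0.71224408, -0.70073791,  0.03470286, -0.02169003])}
{'time': 0.1, 'joint_positions': array([-1.41204308e+00,  3.42623918e-01,  1.52490163e+00,  1.55563404e-05,
        1.27544707e+00, -1.45992610e-01]), 'dq': array([-0.0005716 , -0.00307225, -0.00470774, -0.00060592, -0.00036719,
        0.00070531]), 'tau': array([ 1.67382481e-03, -4.34447265e+01, -2.46492112e+01, -1.69746636e-04,
        4.66806785e-03,  2.46667881e-06]), 'ee_pos': array([ 157.50330038, -500.47315629,  255.71750535]), 'tcp_rot': array([ 9.88413798e-01,  1.51781712e-01,  3.03738956e-06, -6.90015511e-04]), 'force': array([-0.15330044,  0.0437887 ,  0.10458804]), 'torque': array([-0.02028478,  0.01893845,  0.05831788]), 'width': 1.0010497583346023}
```

View pics/scene0.png

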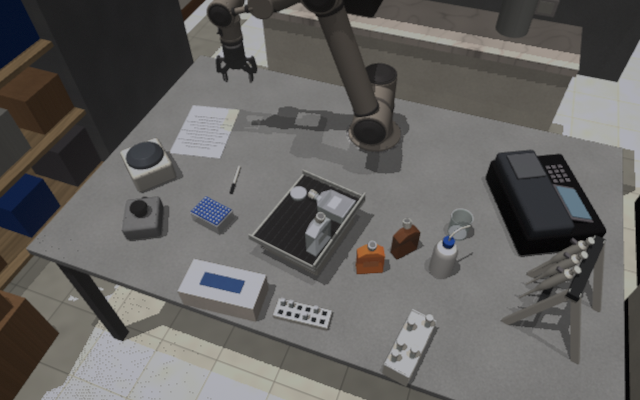

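View pics/top0.png

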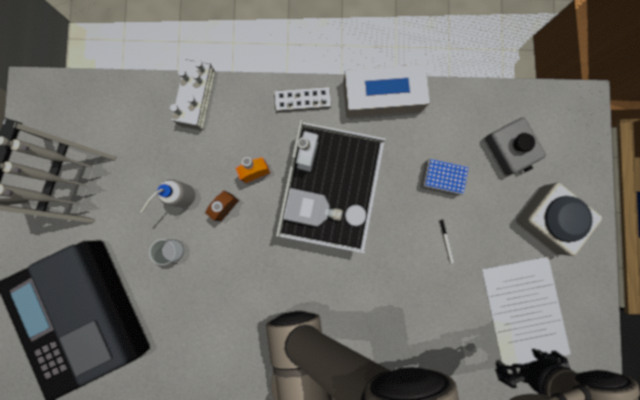

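Candidates for the flask: the clear upright one on the platform at top (306,150) / scene (318,232), the orange at top (252,169), the brown at top (221,206), and the clear lying one at top (306,207). The upright clear one standing on the mat by the rail is meant. I'll enlarge it to confirm.

Run:
```python
import cv2,numpy as np
t=cv2.imread("pics/top0.png")[115:260,265:395]; s=cv2.imread("pics/scene0.png")[165:280,240:370]
a=cv2.resize(t,None,fx=4,fy=4,interpolation=2)[:580]; b=cv2.resize(s,None,fx=3,fy=3,interpolation=2)
# cut to fit 800 wide
a=cv2.resize(t,None,fx=3.2,fy=3.2,interpolation=2)
c=np.zeros((470,810,3),np.uint8); c[:a.shape[0],:a.shape[1]]=a; b=b[:, :800-a.shape[1]-4]
c[:b.shape[0],a.shape[1]+4:a.shape[1]+4+b.shape[1]]=b
cv2.imwrite("pics/crop1.png",c[:,:800])
```

```text
(no output)
```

View pics/crop1.png

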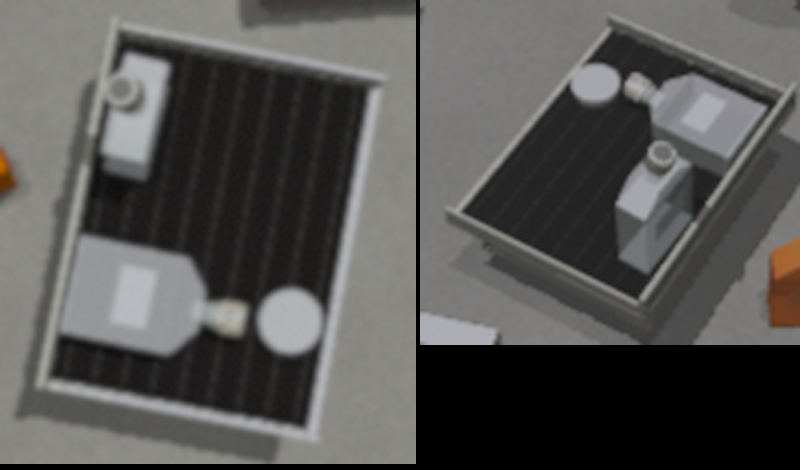

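The crop confirms it: the clear upright flask is at the rail (left side in the top view), with its cap at crop (123,90) top and (661,155) scene. The lying flask and the dish are nearer the robot. Its front-face line (170,62)–(152,165) runs nearly parallel to the rail line (117,22)–(43,385). Next I compute the poses.

```bash
cat > h.py <<'E'
import numpy as np
from scipy.spatial.transform import Rotation as R
from station import r
def ray(n,u,v):
    c=r.camera_info(n); d=R.from_quat(c["orientation"]).apply([(u-c["cx"])/c["fx"],(v-c["cy"])/c["fy"],1.])
    return np.array(c["position"]),d/np.linalg.norm(d)
def onz(n,u,v,z):
    p,d=ray(n,u,v); return p+d*(z-p[2])/d[2]
def cross(a,b):
    (p,d),(q,e)=a,b; M=np.c_[d,-e]; s=np.linalg.lstsq(M,q-p,rcond=None)[0]
    return (p+d*s[0]+q+e*s[1])/2, np.linalg.norm(p+d*s[0]-q-e*s[1])
def top(x,y): return 265+x/3.2-.35,115+y/3.2-.35
def sc(x,y): return 240+(x-420)/3-.33,165+y/3-.33
E
python3 - <<'E'
from h import *
A=onz("top",*top(117,22),140);B=onz("top",*top(43,385),140);C=onz("top",*top(380,78),124);D=onz("top",*top(315,437),124)
for p in (A,B,C,D): print(p.round(1))
for n,p,q in(("rail",A,B),("front",C,D),("far",C,A),("near",D,B)): print(n,np.linalg.norm((p-q)[:2]).round(1),np.degrees(np.arctan2(*(p-q)[1::-1])).round(2))
print("ctr",((A+B+C+D)/4).round(1))
cap,e=cross(ray("top",*top(123,90)),ray("scene",*sc(661,155))); print("cap",cap.round(1),e.round(1))
# flask front shoulder edge z=204; lying flask, dish
for n,p,z in (("sh far",(170,62),204),("sh near",(152,165),204),("foot near front",(147,183),110),("ly foot n",(60,333),146),("ly foot f",(80,235),146),("lycapend",(247,318),130),("dish",(291,321),124)): print(n,onz("top",*top(*p),z).round(1))
for n,p in (("foot",(638,272)),("railbackcorner",(643,303)),("frontfar",(455,212))): print(n,onz("scene",*sc(*p),{"foot":110,"railbackcorner":140,"frontfar":124}[n]).round(1))
E
```

```text
[752.4  29.1 140. ]
[439.1  85.6 140. ]
[ 711.5 -202.1  124. ]
[ 397.9 -146.9  124. ]
rail 318.4 -10.22
front 318.4 -9.98
far 234.8 -100.03
near 236.1 -100.03
ctr [575.2 -58.6 132. ]
cap [667.2  20.4 257.7] 0.4
sh far [702.7 -16.3 204. ]
sh near [618.1  -3.1 204. ]
foot near front [616.8   0.8 110. ]
ly foot n [483.   71.9 146. ]
ly foot f [566.2  56.8 146. ]
lycapend [498.8 -87.  130. ]
dish [ 497.  -125.5  124. ]
foot [710.    8.9 110. ]
railbackcorner [760.7  34.7 140. ]
frontfar [ 713.9 -194.5  124. ]
```

Flask in rocker frame: heel x≈65, centre y≈−75, nearly square. The cap is at about (91, −75). The plan is to straddle the cap loosely with the jaws along rocker x, tip and lower it with the tool pitching 0→60°, then push both shoulders back.

First I'll go to a standoff and try the tilted pose in the air to check reach.

```bash
cat >> h.py <<'E'
CTR=np.array([575.2,-58.6]); BK=np.array([np.cos(np.radians(80)),np.sin(np.radians(80)),0]); UP=np.array([0,0,1.]); RY=np.cross(UP,BK)
def w(x,y,z): return np.r_[CTR,0]+x*BK+y*RY+z*UP       # rocker -> world
def rk(p): d=p-np.r_[CTR,0]; return np.array([d@BK,d@RY,d[2]])
def ori(g,yaw=0):   # jaws in rocker x-z plane, tool pitched g deg to the back; yaw about tool z
    c,s=np.cos(np.radians(g)),np.sin(np.radians(g)); z=s*BK-c*UP; y=-(c*BK+s*UP)
    return R.from_matrix(np.c_[np.cross(y,z),y,z])*R.from_euler('z',yaw,degrees=True)
def row(p,o):
    s=r.state(); T=R.from_quat(s["tcp_rot"])
    return [round(float(v),1) for v in (T.inv()*o).as_rotvec(degrees=True)]+[round(float(v),2) for v in T.inv().apply(p-s["ee_pos"])/10]
def here():
    s=r.state(); T=R.from_quat(s["tcp_rot"]); z=T.apply([0,0,1]); y=T.apply([0,1,0])
    print("t",round(s["time"],2),"rk",rk(s["ee_pos"]).round(1),"tilt",np.degrees(np.arctan2(z@BK,-z[2])).round(1),"zy",(z@RY).round(3),"yRY",(y@RY).round(3),"F",s["force"].round(1),"q",s["joint_positions"].round(2),"w",round(s["width"],3))
def plan(th,ov,gap=46.7,h=(65,0),g=None,tips=25):
    """TCP (rocker x, z world) with cap edge E resting on the front finger; flask tilt th"""
    g=th*2/3 if g is None else g; a,b=np.radians(th),np.radians(g)
    E=np.array([h[0]+16*np.cos(a)-156*np.sin(a),110+16*np.sin(a)+156*np.cos(a)])
    return E+(ov-tips)*np.array([np.sin(b),-np.cos(b)])+gap/2*np.array([np.cos(b),np.sin(b)]),g
E
python3 - <<'E'
from h import *
here(); print(row(w(-98,-75,330),ori(60))); print(row(w(-98,-75,330),ori(0)));print(row(w(91,-75,340),ori(0))); print(r.tips_ahead)
E
```

```text
t 0.1 rk [-507.7  334.6  255.7] tilt 0.1 zy 0.0 yRY -0.461 F [-0.2  0.   0.1] q [-1.41  0.34  1.52  0.    1.28 -0.15] w 1.001
[58.7, 14.4, 24.9, 55.24, -17.47, -7.39]
[-0.1, 0.0, 27.5, 55.24, -17.47, -7.39]
[-0.1, 0.0, 27.5, 63.96, -34.25, -8.37]
25.0
```

Emit:
send_rows(series=[[[0,0,4,3,-1,-3,0.1],[0,0,8,8,-3,-6,0.1],[10,3,12,14,-5,-8,0.1],[17,4,15,18,-6,-8,0.1],[24,6,18,22,-7,-8,0.1],[31,8,20,26,-8,-8,0.1],[37,9,22,30,-10,-8,0.1],[43,11,24,34,-11,-8,0.1]]])

```text
time: 0.77
ee_pos: [414.0, -318.1, 335.7]
tcp_rot: [0.937, -0.052, 0.032, -0.344]
force: [0.4, -0.8, -0.7]
width: 0.552
```

Run:
```python
from h import *
here(); print(row(w(-98,-75,330),ori(60)))
```

```text
t 0.77 rk [-283.6  113.7  335.7] tilt 40.4 zy 0.017 yRY -0.058 F [ 0.4 -0.8 -0.7] q [-1.04  0.54  1.18  0.46  1.97  0.71] w 0.552
[19.5, 1.5, 3.1, 19.84, -12.62, 12.15]
```

Emit:
send_rows(series=[[[4,0,1,3,-2,2,0.1],[8,0,1,6,-4,4,0.1],[12,0,2,9,-6,6,0.1],[15,1,2,12,-8,8,0.1],[19.5,1.5,3,15,-10,10,0.1],[19.5,1.5,3,18,-12,12,0.1],[19.5,1.5,3.1,19.8,-12.6,12.1,0.1],[19.5,1.5,3.1,19.8,-12.6,12.1,0.1]]])

```text
time: 1.43
ee_pos: [634.1, -165.7, 329.2]
tcp_rot: [0.863, -0.074, 0.042, -0.498]
force: [1.3, 0.0, 0.2]
width: 0.548
```

Run:
```python
from h import *
here(); print(row(w(91,-75,345),ori(0)))
```

```text
t 1.43 rk [-95.2 -76.6 329.2] tilt 60.0 zy 0.004 yRY -0.002 F [1.3 0.  0.2] q [-0.71  0.77  0.98  0.91  1.93  1.12] w 0.548
[-60.0, 0.2, 0.2, -0.08, -10.67, 15.34]
```

Emit:
send_rows(series=[[[-7,0,0,0,-1.3,1.9,0.1],[-14,0,0,0,-2.6,3.8,0.1],[-21,0,0,0,-4,5.7,0.1],[-28,0,0,0,-5.3,7.6,0.1],[-35,0,0,0,-6.6,9.6,0.1],[-42,0,0,0,-8,11.5,0.1],[-49,0,0,0,-9.3,13.4,0.1],[-56,0,0,0,-10.7,15.3,0.1]]])

```text
time: 2.1
ee_pos: [665.3, 17.5, 346.8]
tcp_rot: [0.996, -0.086, 0.004, -0.032]
force: [0.3, 0.9, -1.1]
width: 0.554
```

Run:
```python
from h import *
import cv2
here(); print(row(w(91,-75,345),ori(0)));print(row(w(91,-75,271),ori(0)))
im=r.get_image("wrist"); cv2.imwrite("pics/wr1.png",im[:,:,::-1]); 
c=r.camera_info("wrist")
for f,n in(((81,266),"E"),((91,251),"cap")):
    d=R.from_quat(c["orientation"]).inv().apply(w(f[0],-75,f[1])-c["position"]); print(n,(c["fx"]*d[0]/d[2]+c["cx"]).round(),(c["fy"]*d[1]/d[2]+c["cy"]).round(),d[2].round())
```

```text
t 2.1 rk [ 90.6 -75.5 346.8] tilt 3.7 zy -0.002 yRY -0.003 F [ 0.3  0.9 -1.1] q [-0.12  0.57  0.91  0.06  1.65  1.63] w 0.554
[-3.7, -0.1, 0.2, -0.05, -0.03, 0.19]
[-3.7, -0.1, 0.2, -0.07, 0.44, 7.57]
E 353.0 217.0 212.0
cap 339.0 211.0 227.0
```

View pics/wr1.png

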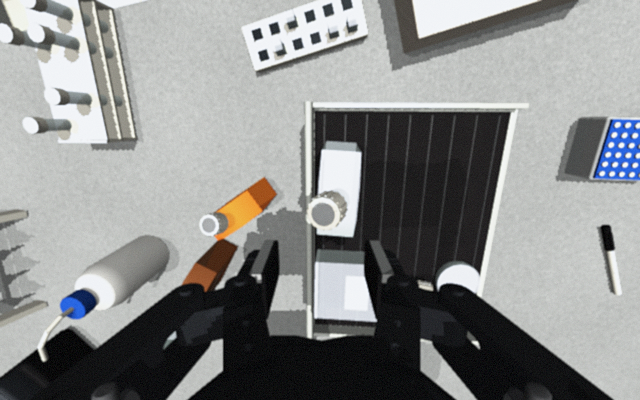

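The wrist view shows the cap's end circle at about (326,209), between the fingers (inner faces at about 278 and 370). The standing flask is square to the rail. I'll refine the cap position from this view.

Run:
```python
from h import *
import cv2
im=cv2.imread("pics/wr1.png"); c=r.camera_info("wrist"); print(c["fx"],rk(np.array(c["position"])).round(1))
print("cap end",rk(onz("wrist",326,209,263)).round(1))
for n,p,z in(("body far front top",(360,150),204),("body near front top",(356,236),204),("rail front top mid",(314,200),140),("rail far",(314,108),140),("rail near",(313,300),140),("frontfar",(517,108),124),("frontnear",(492,230),124)): print(n,rk(onz("wrist",*p,z)).round(1))
s=r.state();T=R.from_quat(s["tcp_rot"])
for g in(0,):
  for yy in(-23.3,23.3):
    d=R.from_quat(c["orientation"]).inv().apply(s["ee_pos"]+T.apply([0,yy,20])-c["position"]); print("pad tip",(c["fx"]*d[0]/d[2]+c["cx"]).round(),(c["fy"]*d[1]/d[2]+c["cy"]).round())
```

```text
281.51649456587717 [  93.6 -146.8  466.7]
cap end [101.4 -80.  263. ]
body far front top [  73.5 -118.6  204. ]
body near front top [ 73.  -33.2 204. ]
rail front top mid [120.9 -50.6 140. ]
rail far [ 121.6 -156.7  140. ]
rail near [121.3  90.7 140. ]
frontfar [-103.8 -159.9  124. ]
frontnear [-103.3  -13.7  124. ]
pad tip 278.0 256.0
pad tip 363.0 256.0
```

Emit:
send_rows(series=[[[-3.7,0,0.2,0,0,1,0.1],[-3.7,0,0.2,0,0,2,0.1],[-3.7,0,0.2,0,0,2,0.1],[-3.7,0,0.2,0,0,2,0.1]]])

```text
time: 2.48
ee_pos: [665.3, 26.9, 326.2]
tcp_rot: [0.997, -0.083, -0.0, 0.001]
force: [0.4, -1.6, 0.3]
width: 0.55
```

Run:
```python
from h import *
import cv2
here(); im=r.get_image("wrist")[:,:,::-1]; cv2.imwrite("pics/wr2.png",im); c=r.camera_info("wrist")
print(rk(np.array(c["position"])).round(1))
cv2.imwrite("pics/wr2c.png",cv2.resize(im[80:280,260:540],None,fx=2.8,fy=2.8,interpolation=2))
```

```text
t 2.48 rk [ 99.8 -73.9 326.2] tilt -0.2 zy 0.0 yRY -0.009 F [ 0.4 -1.6  0.3] q [-0.07  0.59  0.94 -0.    1.62  1.66] w 0.55
[ 100.  -147.1  446.1]
```

View pics/wr2c.png

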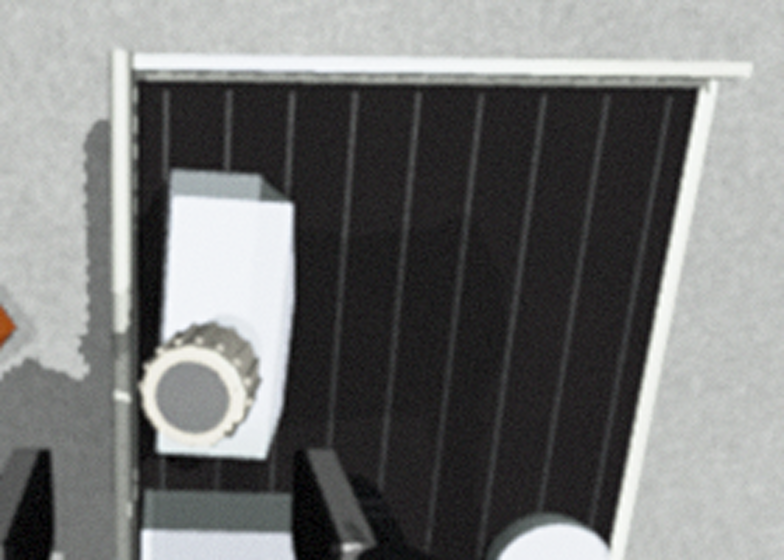

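Run:
```python
from h import *
f=lambda x,y:(260+x/2.8-.3,80+y/2.8-.3)
for n,p,z in(("capend",(192,397),263),("rail in top",(131,100),140),("rail in top",(131,500),140),("rail out",(113,100),140),("front in",(700,90),110),("front in",(610,520),110),("front out",(718,90),110),("front out",(627,520),110),("far rim in",(400,72),124),("fr sh far",(293,203),204),("fr sh near",(266,458),204),("bk sh near",(157,452),204),("back foot",(0,0),110)): print(n,rk(onz("wrist",*f(*p),z)).round(1))
```

```text
capend [ 94.  -77.7 263. ]
rail in top [ 114.4 -148.6  140. ]
rail in top [115.5  16.5 140. ]
rail out [ 121.1 -148.6  140. ]
front in [-116.  -154.5  110. ]
front in [-112.    41.7  110. ]
front out [-123.3 -154.6  110. ]
front out [-120.2   41.6  110. ]
far rim in [  10.8 -159.9  124. ]
fr sh far [  62.2 -118.6  204. ]
fr sh near [ 66.8 -33.7 204. ]
bk sh near [103.4 -35.6 204. ]
back foot [ 167.2 -186.   110. ]
```

Run:
```python
from h import *
print(row(w(91,-76.5,326),ori(0)),row(w(91,-76.5,265),ori(0)))
```

```text
[0.2, -0.1, 0.4, 0.21, 0.83, 0.1] [0.2, -0.1, 0.4, 0.2, 0.81, 6.2]
```

Emit:
send_rows(series=[[[0.2,0,0.4,0.2,0.8,0,0.1],[0.2,0,0.4,0.2,0.8,0,0.1],[0.2,0,0.4,0.2,0.8,1,0.1],[0.2,0,0.4,0.2,0.8,2.5,0.1],[0.2,0,0.4,0.2,0.8,4,0.1],[0.2,0,0.4,0.2,0.8,5.5,0.1],[0.2,0,0.4,0.2,0.8,6.2,0.1],[0.2,0,0.4,0.2,0.8,6.2,0.1]]])

```text
time: 3.2
ee_pos: [665.5, 17.4, 262.6]
tcp_rot: [0.996, -0.087, -0.001, -0.0]
force: [-0.7, -0.4, -0.1]
width: 0.554
```

Run:
```python
from h import *
import cv2
here(); im=r.get_image("wrist")[:,:,::-1]; cv2.imwrite("pics/wr3.png",im[100:400,120:520])
for th,ov in((0,20),(10,19),(20,18),(30,17),(40,15),(50,13),(60,11),(70,9),(80,7),(90,4),(90,2)):
    for gap in (46.7,):
        p,g=plan(th,ov); print(th,p.round(1),round(g,1))
```

```text
t 3.2 rk [ 90.5 -75.7 262.6] tilt 0.0 zy 0.003 yRY 0.0 F [-0.7 -0.4 -0.1] q [-0.09  0.61  1.07  0.    1.47  1.66] w 0.554
0 [104.4 271. ] 0.0
10 [ 76.2 275.1] 6.7
20 [ 47.8 274.3] 13.3
30 [ 20.1 268.6] 20.0
40 [ -6.6 259.2] 26.7
50 [-31.3 245.4] 33.3
60 [-53.2 227.6] 40.0
70 [-71.7 206.4] 46.7
80 [-86.3 182.3] 53.3
90 [-97.5 156.7] 60.0
90 [-99.2 157.7] 60.0
```

View pics/wr3.png

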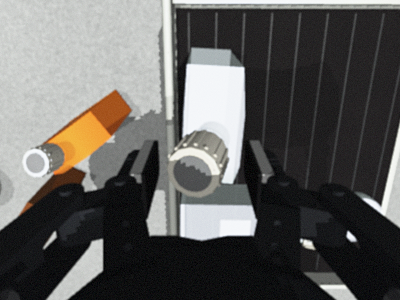

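```bash
cat >> h.py <<'E'
def seg(a,b,n=8,y=-76.5,**k):
    """n rows from flask tilt a to b (front-finger plan), relative to the pose now"""
    here()
    for th in np.linspace(a,b,n+1)[1:]:
        (x,z),g=plan(th,np.interp(th,[0,30,90],[20,19,8]),**k); print(round(th,1),row(w(x,y,z),ori(g)))
E
python3 -c "
from h import *
seg(5,21)"
```

```text
t 3.25 rk [ 90.7 -76.2 264.1] tilt 0.0 zy 0.0 yRY 0.0 F [-0.1 -0.2  0.1] q [-0.09  0.61  1.07  0.    1.47  1.66] w 0.551
7.0 [4.6, 0.0, -0.0, 0.03, 0.6, -0.98]
9.0 [6.0, 0.0, -0.0, 0.03, 1.16, -1.02]
11.0 [7.3, 0.0, -0.0, 0.03, 1.73, -1.04]
13.0 [8.6, 0.0, -0.0, 0.03, 2.29, -1.04]
15.0 [10.0, 0.0, -0.0, 0.03, 2.86, -1.02]
17.0 [11.3, 0.0, -0.0, 0.03, 3.42, -0.98]
19.0 [12.6, 0.0, -0.0, 0.03, 3.98, -0.92]
21.0 [14.0, 0.0, -0.0, 0.03, 4.54, -0.85]
```

Emit:
send_rows(series=[[[2,0,0,0,0.3,-0.5,0.1],[5,0,0,0,0.9,-1,0.1],[7.3,0,0,0,1.5,-1,0.1],[8.6,0,0,0,2.1,-1,0.1],[10,0,0,0,2.7,-1,0.1],[11.3,0,0,0,3.3,-1,0.1],[12.6,0,0,0,3.9,-0.9,0.1],[14,0,0,0,4.5,-0.85,0.1]]])

```text
time: 3.92
ee_pos: [658.1, -27.2, 272.5]
tcp_rot: [0.989, -0.086, 0.011, -0.123]
force: [0.2, 0.1, 0.2]
width: 0.551
```

Run:
```python
from h import *
import cv2
im=r.get_image("wrist")[:,:,::-1]; cv2.imwrite("pics/wr4.png",im[60:400,120:560])
seg(21,35)
```

```text
t 3.97 rk [ 43.4 -76.3 272. ] tilt 14.2 zy 0.001 yRY 0.002 F [ 0.1 -1.4 -1.2] q [-0.27  0.58  1.12  0.25  1.47  1.45] w 0.547
22.8 [1.0, 0.0, -0.1, 0.02, 0.29, -0.05]
24.5 [2.1, 0.0, -0.1, 0.02, 0.78, -0.07]
26.2 [3.3, 0.0, -0.1, 0.03, 1.28, -0.08]
28.0 [4.5, 0.0, -0.1, 0.03, 1.77, -0.07]
29.8 [5.6, 0.0, -0.1, 0.03, 2.26, -0.05]
31.5 [6.8, 0.0, -0.1, 0.03, 2.75, -0.04]
33.2 [8.0, 0.0, -0.1, 0.03, 3.24, -0.01]
35.0 [9.1, 0.0, -0.1, 0.03, 3.73, 0.03]
```

View pics/wr4.png

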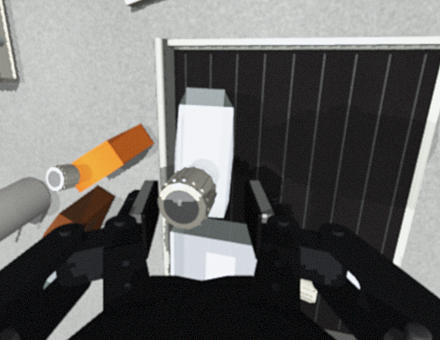

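The cap (185,195) sits against the back finger and the flask is tipping with the hand. I'll continue.

Emit:
send_rows(series=[[[1,0,0,0,0.3,0,0.1],[2.1,0,0,0,0.8,0,0.1],[3.3,0,0,0,1.3,-0.1,0.1],[4.5,0,0,0,1.8,-0.1,0.1],[5.6,0,0,0,2.25,0,0.1],[6.8,0,0,0,2.75,0,0.1],[8,0,0,0,3.25,0,0.1],[9.1,0,0,0,3.7,0,0.1]]])

```text
time: 4.63
ee_pos: [651.4, -65.0, 262.7]
tcp_rot: [0.975, -0.086, 0.017, -0.202]
force: [-0.6, 0.2, -0.5]
width: 0.552
```

Run:
```python
from h import *
import cv2
im=r.get_image("wrist")[:,:,::-1]; t=r.get_image("top")[:,:,::-1]; s=r.get_image("scene")[:,:,::-1]
c=np.zeros((580,800,3),np.uint8); c[:340,:440]=im[60:400,120:560]
a=cv2.resize(t[110:260,265:395],None,fx=2.7,fy=2.7); c[:a.shape[0],445:445+a.shape[1]]=a
b=cv2.resize(s[165:260,240:380],None,fx=2.5,fy=2.5); c[342:342+b.shape[0],:b.shape[1]]=b
cv2.imwrite("pics/c5.png",c)
seg(35,50)
```

```text
t 4.78 rk [  6.8 -76.2 262.6] tilt 23.3 zy 0.001 yRY 0.003 F [0.9 0.1 0.6] q [-0.39  0.6   1.15  0.4   1.49  1.31] w 0.551
36.9 [1.3, 0.0, -0.2, 0.03, 0.47, -0.0]
38.8 [2.5, 0.0, -0.2, 0.03, 1.0, -0.01]
40.6 [3.8, 0.0, -0.2, 0.03, 1.53, 0.0]
42.5 [5.0, 0.0, -0.2, 0.03, 2.05, 0.03]
44.4 [6.3, 0.0, -0.2, 0.04, 2.58, 0.07]
46.2 [7.5, 0.0, -0.2, 0.04, 3.1, 0.13]
48.1 [8.8, 0.0, -0.2, 0.04, 3.62, 0.21]
50.0 [10.0, 0.0, -0.2, 0.04, 4.13, 0.3]
```

View pics/c5.png

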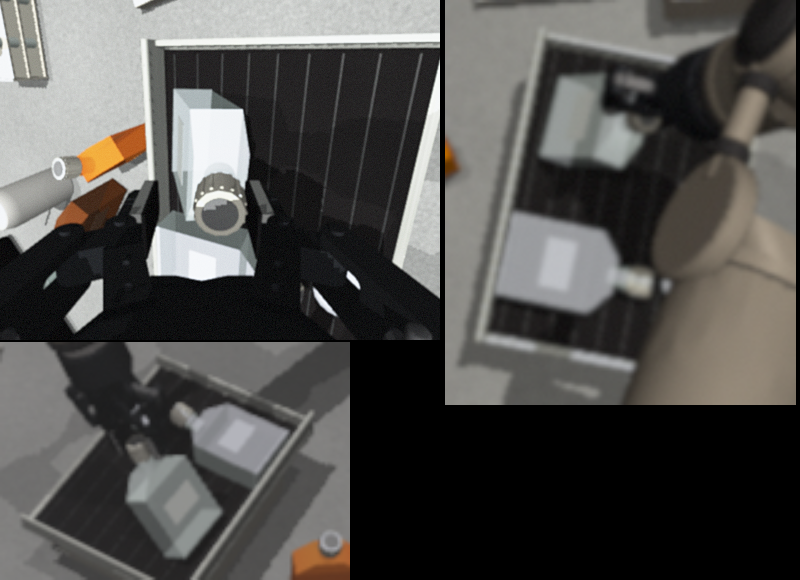

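The flask has tipped to about 35° and its cap (220,205) now rests on the front finger. I'll continue lowering.

Emit:
send_rows(series=[[[1.3,0,0,0,0.45,0,0.1],[2.5,0,0,0,1,0,0.1],[3.8,0,0,0,1.5,0,0.1],[5,0,0,0,2.05,0,0.1],[6.3,0,0,0,2.6,0.1,0.1],[7.5,0,0,0,3.1,0.1,0.1],[8.8,0,0,0,3.6,0.2,0.1],[10,0,0,0,4.1,0.3,0.1]]])

```text
time: 5.45
ee_pos: [644.8, -101.7, 243.2]
tcp_rot: [0.954, -0.085, 0.025, -0.287]
force: [-0.8, 0.3, 0.4]
width: 0.551
```

```bash
python3 -c "
from h import *
seg(50,63)"
```

```text
t 5.45 rk [-30.4 -76.1 243.2] tilt 33.4 zy -0.0 yRY 0.004 F [-0.8  0.3  0.4] q [-0.51  0.66  1.17  0.55  1.54  1.16] w 0.551
51.6 [1.0, -0.0, -0.2, 0.04, 0.41, 0.01]
53.2 [2.1, -0.0, -0.2, 0.05, 0.87, 0.04]
54.9 [3.1, -0.0, -0.2, 0.05, 1.32, 0.08]
56.5 [4.2, -0.0, -0.2, 0.05, 1.77, 0.14]
58.1 [5.3, -0.0, -0.2, 0.05, 2.22, 0.2]
59.8 [6.4, -0.0, -0.2, 0.05, 2.67, 0.28]
61.4 [7.5, -0.0, -0.2, 0.05, 3.11, 0.37]
63.0 [8.6, -0.0, -0.2, 0.06, 3.56, 0.47]
```

Emit:
send_rows(series=[[[1,0,0,0,0.4,0,0.1],[2.1,0,0,0,0.9,0,0.1],[3.1,0,0,0,1.3,0.1,0.1],[4.2,0,0,0,1.75,0.1,0.1],[5.3,0,0,0,2.2,0.2,0.1],[6.4,0,0,0,2.65,0.3,0.1],[7.5,0,0,0,3.1,0.4,0.1],[8.6,0,0,0,3.55,0.5,0.1]]])

```text
time: 6.12
ee_pos: [640.0, -128.4, 219.1]
tcp_rot: [0.929, -0.083, 0.031, -0.358]
force: [-0.5, 0.8, 0.2]
width: 0.553
```

Run:
```python
from h import *
import cv2
im=r.get_image("wrist")[:,:,::-1]; t=r.get_image("top")[:,:,::-1]; s=r.get_image("scene")[:,:,::-1]
c=np.zeros((580,800,3),np.uint8); c[:340,:440]=im[60:400,120:560]
a=cv2.resize(t[110:260,265:395],None,fx=2.7,fy=2.7); c[:a.shape[0],445:445+a.shape[1]]=a
b=cv2.resize(s[165:260,240:380],None,fx=2.5,fy=2.5); c[342:342+b.shape[0],:b.shape[1]]=b
cv2.imwrite("pics/c6.png",c)
seg(63,75)
```

```text
t 6.27 rk [-57.8 -75.9 218.7] tilt 42.1 zy -0.0 yRY 0.005 F [-0.1 -0.2 -0.6] q [-0.6   0.73  1.17  0.66  1.59  1.05] w 0.553
64.5 [0.9, -0.0, -0.3, 0.07, 0.33, -0.0]
66.0 [1.9, -0.0, -0.3, 0.07, 0.74, 0.05]
67.5 [2.9, -0.0, -0.3, 0.07, 1.16, 0.11]
69.0 [3.9, -0.0, -0.3, 0.07, 1.57, 0.19]
70.5 [4.9, -0.0, -0.3, 0.07, 1.98, 0.28]
72.0 [5.9, -0.0, -0.3, 0.08, 2.39, 0.37]
73.5 [6.9, -0.0, -0.3, 0.08, 2.79, 0.48]
75.0 [7.9, -0.0, -0.3, 0.08, 3.19, 0.6]
```

View pics/c6.png

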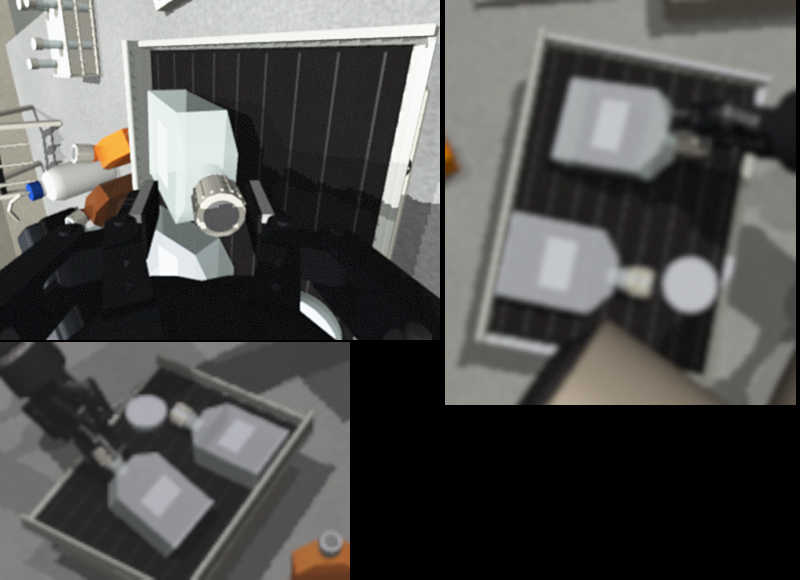

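The flask is at about 60° on the lower finger, with the cap at (220,207) in the wrist crop. I'll continue down.

Emit:
send_rows(series=[[[0.9,0,0,0,0.35,0,0.1],[1.9,0,0,0,0.75,0,0.1],[2.9,0,0,0,1.15,0.1,0.1],[3.9,0,0,0,1.55,0.2,0.1],[4.9,0,0,0,2,0.3,0.1],[5.9,0,0,0,2.4,0.4,0.1],[6.9,0,0,0,2.8,0.5,0.1],[7.9,0,0,0,3.2,0.6,0.1]]])

```text
time: 6.93
ee_pos: [636.2, -148.3, 192.3]
tcp_rot: [0.902, -0.082, 0.036, -0.422]
force: [-0.4, -0.6, -1.0]
width: 0.554
```

```bash
python3 -c "
from h import *
seg(75,84)"
```

```text
t 6.93 rk [-77.8 -75.7 192.3] tilt 50.1 zy -0.001 yRY 0.005 F [-0.4 -0.6 -1. ] q [-0.66  0.81  1.17  0.75  1.64  0.96] w 0.554
76.1 [0.7, -0.1, -0.3, 0.09, 0.24, 0.04]
77.2 [1.4, -0.1, -0.3, 0.09, 0.55, 0.1]
78.4 [2.2, -0.1, -0.3, 0.09, 0.86, 0.16]
79.5 [2.9, -0.1, -0.3, 0.09, 1.16, 0.23]
80.6 [3.7, -0.1, -0.3, 0.09, 1.47, 0.31]
81.8 [4.4, -0.1, -0.3, 0.09, 1.77, 0.39]
82.9 [5.2, -0.1, -0.3, 0.09, 2.07, 0.48]
84.0 [5.9, -0.1, -0.3, 0.1, 2.37, 0.57]
```

Emit:
send_rows(series=[[[0.7,0,0,0,0.25,0,0.1],[1.4,0,0,0,0.55,0.1,0.1],[2.2,0,0,0,0.85,0.2,0.1],[2.9,0,0,0,1.15,0.2,0.1],[3.7,0,0,0,1.45,0.3,0.1],[4.4,0,0,0,1.75,0.4,0.1],[5.2,0,0,0,2.05,0.5,0.1],[5.9,0,0,0,2.35,0.6,0.1]]])

```text
time: 7.6
ee_pos: [634.2, -158.7, 170.1]
tcp_rot: [0.879, -0.08, 0.04, -0.468]
force: [-0.1, -0.5, 0.4]
width: 0.549
```

Run:
```python
from h import *
import cv2
im=r.get_image("wrist")[:,:,::-1]
cv2.imwrite("pics/c7.png",im[60:400,120:560])
seg(84,90)
```

```text
t 7.65 rk [-88.6 -75.2 169.1] tilt 56.1 zy -0.001 yRY 0.007 F [-0.6 -0.1 -1.4] q [-0.7   0.88  1.16  0.81  1.68  0.9 ] w 0.549
84.8 [0.4, -0.1, -0.4, 0.13, 0.08, -0.03]
85.5 [0.9, -0.1, -0.4, 0.13, 0.29, 0.02]
86.2 [1.4, -0.1, -0.4, 0.13, 0.49, 0.06]
87.0 [1.9, -0.1, -0.4, 0.13, 0.69, 0.12]
87.8 [2.4, -0.1, -0.4, 0.13, 0.89, 0.17]
88.5 [2.9, -0.1, -0.4, 0.14, 1.09, 0.23]
89.2 [3.4, -0.1, -0.4, 0.14, 1.29, 0.29]
90.0 [3.9, -0.1, -0.4, 0.14, 1.49, 0.35]
```

View pics/c7.png

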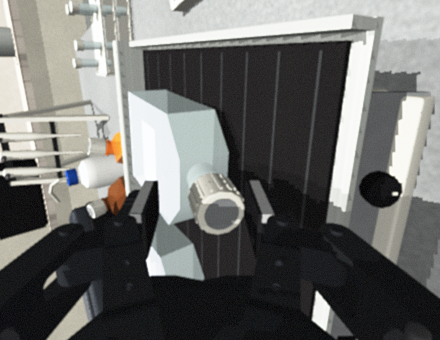

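The cap is still on the lower finger at about 84°. This is the last lowering stretch.

Emit:
send_rows(series=[[[0.4,0,0,0,0.1,0,0.1],[0.9,0,0,0,0.3,0,0.1],[1.4,0,0,0,0.5,0.05,0.1],[1.9,0,0,0,0.7,0.1,0.1],[2.4,0,0,0,0.9,0.15,0.1],[2.9,0,0,0,1.1,0.2,0.1],[3.4,0,0,0,1.3,0.25,0.1],[3.9,0,0,0,1.5,0.3,0.1]]])

```text
time: 8.32
ee_pos: [632.8, -164.8, 154.8]
tcp_rot: [0.862, -0.079, 0.043, -0.499]
force: [0.9, -0.1, -0.3]
width: 0.55
```

Emit:
send_rows(series=[[[0,0,0,0,0.0,0,0.1],[0,0,0,0,0.1,0,0.1],[0,0,0,0,0.2,0,0.1],[0,0,0,0,0.2,0,0.1]]])

```text
time: 8.65
ee_pos: [632.6, -165.8, 153.0]
tcp_rot: [0.862, -0.079, 0.043, -0.499]
force: [0.2, 0.7, -0.1]
width: 0.543
```

Run:
```python
from h import *
import cv2
here()
im=r.get_image("wrist")[:,:,::-1]; s=r.get_image("scene")[:,:,::-1]; t=r.get_image("top")[:,:,::-1]
c=np.zeros((580,800,3),np.uint8); c[:340,:440]=im[60:400,120:560]
a=cv2.resize(t[110:260,265:395],None,fx=2.7,fy=2.7); c[:a.shape[0],445:445+a.shape[1]]=a
b=cv2.resize(s[165:260,240:380],None,fx=2.5,fy=2.5); c[342:342+b.shape[0],:b.shape[1]]=b
cv2.imwrite("pics/c8.png",c)
```

```text
t 8.65 rk [-95.6 -75.1 153. ] tilt 60.1 zy -0.002 yRY 0.007 F [ 0.2  0.7 -0.1] q [-0.72  0.93  1.15  0.85  1.71  0.86] w 0.543
```

View pics/c8.png

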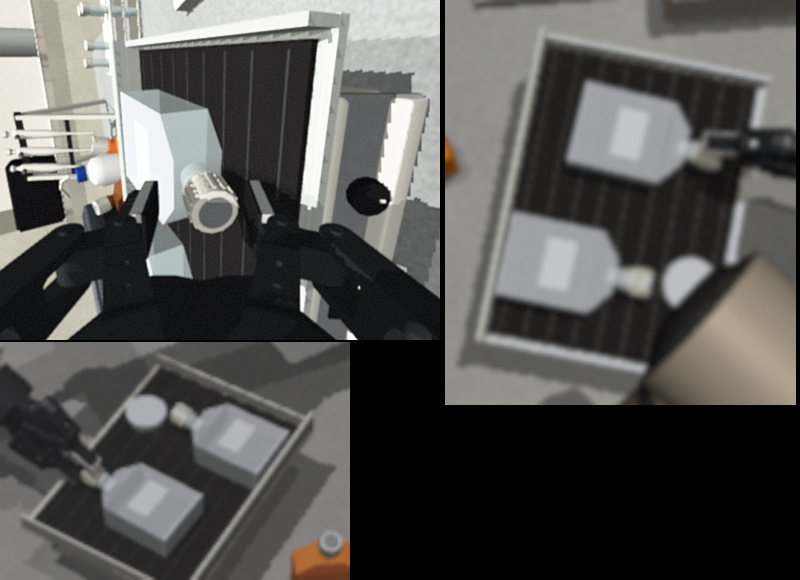

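The flask looks flat, with the cap off the lower finger, no force reading, and a parallel-sided body in the top view. I'll drop the finger 2 mm more and withdraw along the finger direction.

Emit:
send_rows(series=[[[0,0,0,0,0.1,0,0.1],[0,0,0,0,0.2,0,0.1],[0,0,0,0,0.2,-0.4,0.1],[0,0,0,0,0.2,-1,0.1],[0,0,0,0,0.2,-2,0.1],[0,0,0,0,0,-4,0.1],[0,0,0,0,0,-7,0.1],[0,0,0,0,0,-10,0.1]]])

```text
time: 9.47
ee_pos: [617.0, -252.1, 204.2]
tcp_rot: [0.862, -0.078, 0.042, -0.499]
force: [0.3, -0.4, 0.3]
width: 0.55
```

Run:
```python
from h import *
import cv2
here(); t=r.get_image("top")[:,:,::-1]; im=r.get_image("wrist")[:,:,::-1]
a=cv2.resize(t[110:250,275:405],None,fx=4,fy=4,interpolation=2); c=np.zeros((560,800,3),np.uint8); c[:,:520]=a
c[:250,522:]=im[0:400:,100:545][::1][:400][:, :][::1].copy()[:400] [0:250,60:338]
cv2.imwrite("pics/c9.png",c)
print(row(w(-125,-76,230),ori(0,-90)),row(w(-125,-76,230),ori(0,90)))
```

```text
t 9.47 rk [-183.3  -74.8  204.2] tilt 60.1 zy -0.001 yRY 0.006 F [ 0.3 -0.4  0.3] q [-0.82  0.95  0.95  0.83  1.9   0.94] w 0.55
[-46.4, -46.9, -81.4, -0.0, -5.21, 4.19] [-46.8, 46.3, 80.5, -0.0, -5.21, 4.19]
```

View pics/c9.png

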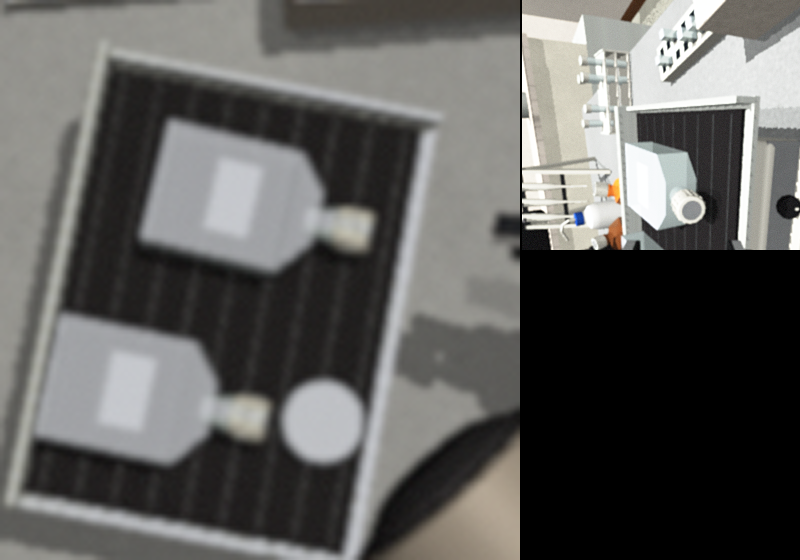

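The flask lies on its broad face, cap to the front: foot edge (168,118)–(140,242), cap end (374,232). I'll measure it and plan the shoulder push.

Run:
```python
from h import *
f=lambda x,y:(275+x/4-.4,110+y/4-.4)
P={}
for n,p,z in(("foot far",(168,118),146),("foot near",(140,242),146),("cap end",(374,232),138),("sh far",(303,153),146),("sh near",(275,273),146),("rail t",(103,60),140),("rail b",(18,490),140),("ly foot far",(62,314),146),("ly foot near",(37,438),146),("dish",(323,420),124)): P[n]=rk(onz("top",*f(*p),z)); print(n,P[n].round(1))
d=P["foot far"]-P["foot near"]; print("yaw",np.degrees(np.arctan2(d[0],-d[1])).round(1))
for y in(-90,90):
  print(row(w(-105,-81,260),ori(0,y)))
```

```text
foot far [  65.9 -117.7  146. ]
foot near [ 68.4 -29.8 146. ]
cap end [-88.2 -68.6 138. ]
sh far [ -29.6 -111.6  146. ]
sh near [-26.  -26.5 146. ]
rail t [ 117.8 -150.3  140. ]
rail b [117.2 151.1 140. ]
ly foot far [110.9  28.7 146. ]
ly foot near [111.1 114.3 146. ]
dish [-78.6  64.5 124. ]
yaw -1.6
[-46.4, -46.9, -81.4, 0.48, -8.81, 4.41]
[-46.8, 46.3, 80.5, 0.48, -8.81, 4.41]
```

Run:
```python
from h import *
from scipy.spatial.transform import Slerp
s=r.state();T=R.from_quat(s["tcp_rot"]); o=ori(0,-90); S=Slerp([0,1],R.concatenate([T,o]))
for k in range(1,9): print(row(w(-183+k*(183-75)/16,-75,204+k*5.5),S(k/16)))
```

```text
[-2.9, -2.9, -5.1, -0.06, -0.86, 0.79]
[-5.8, -5.9, -10.2, -0.06, -1.68, 1.09]
[-8.7, -8.8, -15.3, -0.07, -2.49, 1.4]
[-11.6, -11.7, -20.4, -0.07, -3.31, 1.71]
[-14.5, -14.7, -25.4, -0.08, -4.12, 2.02]
[-17.4, -17.6, -30.5, -0.08, -4.94, 2.32]
[-20.3, -20.5, -35.6, -0.09, -5.75, 2.63]
[-23.2, -23.4, -40.7, -0.1, -6.57, 2.94]
```

Emit:
send_rows(series=[[[-2.9,-2.9,-5.1,0,-2,0,0.1],[-5.8,-5.9,-10.2,0,-4,-0.5,0.1],[-8.7,-8.8,-15.3,0,-5,-0.1,0.1],[-11.6,-11.7,-20.4,0,-6,0.2,0.1],[-14.5,-14.7,-25.4,0,-6.7,0.5,0.1],[-17.4,-17.6,-30.5,0,-7.5,0.8,0.1],[-20.3,-20.5,-35.6,0,-8.3,1.1,0.1],[-23.2,-23.4,-40.7,0,-9.2,1.4,0.1]]])

```text
time: 10.23
ee_pos: [627.6, -198.8, 278.5]
tcp_rot: [0.908, 0.316, 0.026, -0.275]
force: [-0.0, 0.0, 0.2]
width: 0.554
```

Run:
```python
from h import *
here(); print(row(w(-75,-69.5,260),ori(0,-90)))
```

```text
t 10.23 rk [-129.   -75.9  278.5] tilt 29.9 zy 0.215 yRY -0.691 F [-0.   0.   0.2] q [-0.58  0.81  0.77  0.4   1.97  0.4 ] w 0.554
[-23.1, -23.3, -40.5, 2.87, -2.45, 4.33]
```

Emit:
send_rows(series=[[[-3,-3,-5,0.4,-0.3,0.6,0.1],[-6,-6,-10,0.8,-0.6,1.2,0.1],[-9,-9,-15.5,1.2,-0.9,1.8,0.1],[-12,-12,-21,1.6,-1.2,2.4,0.1],[-15,-15,-26,2,-1.6,3,0.1],[-18,-18,-31,2.4,-2,3.6,0.1],[-21,-21,-36.5,2.9,-2.45,4.3,0.1],[-23.1,-23.3,-40.5,2.9,-2.45,4.3,0.1]]])

```text
time: 10.9
ee_pos: [630.6, -142.1, 260.4]
tcp_rot: [0.764, 0.646, 0.0, 0.001]
force: [0.0, -0.4, 0.1]
width: 0.552
```

Run:
```python
from h import *
here(); print(row(w(-75,-69.5,260),ori(0,-90)),row(w(-75,-69.5,145),ori(0,-90)))
```

```text
t 10.9 rk [-72.6 -69.1 260.4] tilt -0.1 zy -0.002 yRY -1.0 F [ 0.  -0.4  0.1] q [-0.34  0.57  1.15 -0.    1.42 -0.17] w 0.552
[0.1, 0.1, 0.4, -0.24, 0.04, 0.05] [0.1, 0.1, 0.4, -0.22, 0.01, 11.55]
```

Emit:
send_rows(series=[[[0,0,0.4,-0.2,0,2,0.1],[0,0,0.4,-0.2,0,4,0.1],[0,0,0.4,-0.2,0,5.5,0.1],[0,0,0.4,-0.2,0,6,0.1],[0,0,0.4,-0.2,0,6,0.1]]])

```text
time: 11.32
ee_pos: [629.7, -144.0, 199.0]
tcp_rot: [0.766, 0.643, -0.001, -0.0]
force: [-0.8, -0.3, 0.2]
width: 0.552
```

Run:
```python
from h import *
import cv2
here(); im=r.get_image("wrist")[:,:,::-1]; cv2.imwrite("pics/c10.png",im); print(row(w(-75,-69.5,145),ori(0,-90)))
```

```text
t 11.32 rk [-74.6 -68.5 199. ] tilt -0.0 zy 0.001 yRY -1.0 F [-0.8 -0.3  0.2] q [-0.34  0.61  1.24 -0.    1.29 -0.17] w 0.552
[0.1, 0.1, -0.0, -0.01, 0.03, 5.54]
```

View pics/c10.png

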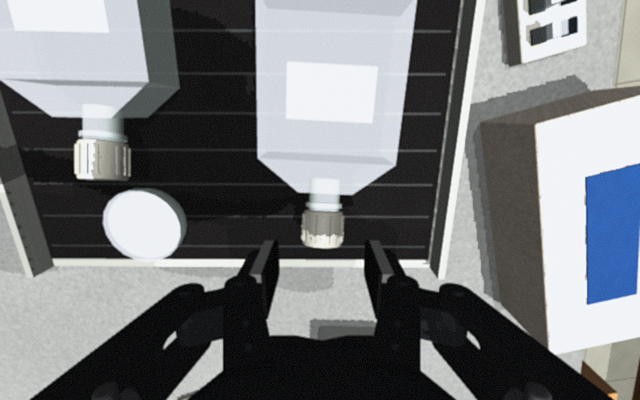

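The cap (323,230) is centred between the fingers (inner faces at 278 and 367), the flask is lying square, and the dish and the lying flask are clear. I'll descend and start pushing.

Emit:
send_rows(series=[[[0,0,0,0,0,2,0.1],[0,0,0,0,0,4,0.1],[0,0,0,0,0,5.3,0.1],[0,0,0,0,0,5.3,0.1],[0,0,0,0.6,0,5.3,0.1],[0,0,0,1.2,0,5.3,0.1],[0,0,0,1.7,0,5.3,0.1],[0,0,0,2.2,0,5.3,0.1]]])

```text
time: 12.03
ee_pos: [635.0, -122.1, 148.9]
tcp_rot: [0.766, 0.643, 0.001, 0.002]
force: [0.4, -0.7, 0.7]
width: 0.547
```

Emit:
send_rows(series=[[[0,0,0,0.4,0,0,0.1],[0,0,0,0.8,0,0,0.1],[0,0,0,1.2,0,0,0.1],[0,0,0,1.6,0,0,0.1],[0,0,0,2,0,0,0.1],[0,0,0,2.4,0,0,0.1],[0,0,0,2.8,0,0,0.1],[0,0,0,2.8,0,0,0.1]]])

```text
time: 12.7
ee_pos: [639.9, -93.6, 148.8]
tcp_rot: [0.766, 0.643, 0.001, 0.002]
force: [0.9, 0.4, -0.2]
width: 0.551
```

Run:
```python
from h import *
import cv2
here(); im=r.get_image("wrist")[:,:,::-1]; t=r.get_image("top")[:,:,::-1]
c=np.zeros((560,800,3),np.uint8); c[:400,:440]=im[:,100:540]; a=cv2.resize(t[115:255,270:390],None,fx=2.9,fy=2.9,interpolation=2); c[:a.shape[0],445:445+a.shape[1]]=a
cv2.imwrite("pics/c11.png",c)
print(row(w(-3,-69.5,145),ori(0,-90)))
```

```text
t 12.7 rk [-23.2 -69.8 148.8] tilt -0.1 zy -0.004 yRY -1.0 F [ 0.9  0.4 -0.2] q [-0.26  0.65  1.31 -0.    1.18 -0.09] w 0.551
[0.2, 0.1, 0.0, 2.08, -0.03, 0.36]
```

View pics/c11.png

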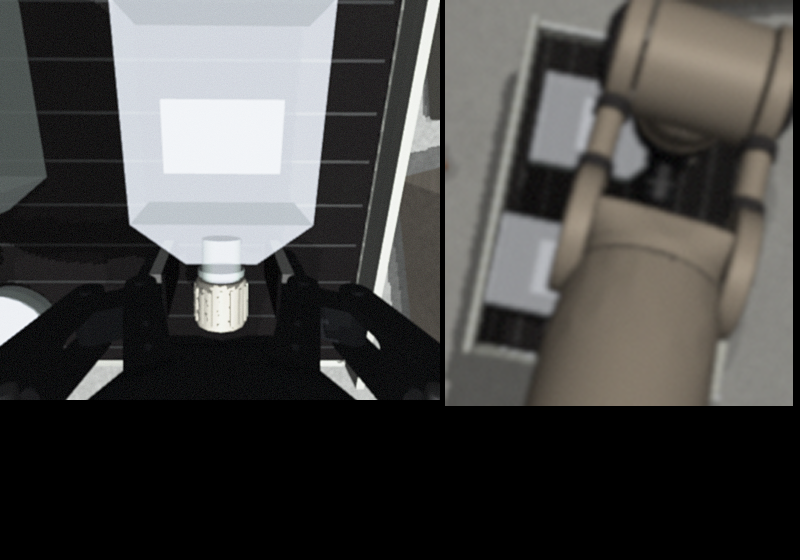

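Both fingers bear evenly on the shoulders and the flask slides squarely. I'll keep pushing and watch the force.

Emit:
send_rows(series=[[[0,0,0,0.4,0,0,0.1],[0,0,0,0.8,0,0,0.1],[0,0,0,1,0,0,0.1],[0,0,0,1.2,0,0,0.1],[0,0,0,1.2,0,0,0.1]]])

```text
time: 13.22
ee_pos: [641.9, -81.8, 148.6]
tcp_rot: [0.766, 0.643, 0.001, 0.002]
force: [-0.7, -0.1, -0.0]
width: 0.549
```

Run:
```python
from h import *
import cv2
here(); t=r.get_image("top")[:,:,::-1]; cv2.imwrite("pics/t12.png",t)
g=t.mean(2)
# foot edge: scan along rocker x at several y, z=146 plane, project into top image
c=r.camera_info("top"); Rc=R.from_quat(c["orientation"])
def px(p): d=Rc.inv().apply(p-c["position"]); return c["fx"]*d[0]/d[2]+c["cx"],c["fy"]*d[1]/d[2]+c["cy"]
for y in(-105,-95,-85,-55,-45):
    xs=np.arange(126,40,-1.); v=[cv2.getRectSubPix(g.astype(np.float32),(1,1),px(w(x,y,146)))[0,0] for x in xs]
    print(y,np.array(v[::2]).astype(int)[:26])
```

```text
t 13.22 rk [-11.3 -69.7 148.6] tilt -0.1 zy -0.003 yRY -1.0 F [-0.7 -0.1 -0. ] q [-0.24  0.65  1.31 -0.    1.18 -0.07] w 0.549
-105 [116 125 141 151 150 126 101  88 102 126 143 151 152 151 151 149 148 148
 149 149 148 148 149 149 150 150]
-95 [ 92 111 136 147 142 121  91  86 100 130 145 151 149 149 148 148 148 148
 148 148 149 148 148 149 149 149]
-85 [ 94 114 136 152 143 122  96  90 106 130 148 150 150 148 148 148 148 148
 148 148 148 148 148 149 149 149]
-55 [ 94 114 137 148 139 117  85  83 101 129 144 149 149 149 149 149 148 148
 148 148 148 148 148 148 149 149]
-45 [ 95 117 138 152 143 118  92  81 105 129 147 149 149 148 148 148 148 148
 149 148 148 149 149 148 148 149]
```

The foot is square at x≈108 with the rail at about 115–116. I'll push the last bit slowly.

Emit:
send_rows(series=[[[0,0,0,0.2,0,0,0.1],[0,0,0,0.4,0,0,0.1],[0,0,0,0.5,0,0,0.1],[0,0,0,0.6,0,0,0.1],[0,0,0,0.6,0,0,0.1]]])

```text
time: 13.68
ee_pos: [642.9, -75.9, 148.6]
tcp_rot: [0.766, 0.643, 0.001, 0.002]
force: [0.9, -0.0, 0.6]
width: 0.549
```

Emit:
send_rows(series=[[[0,0,0,0.1,0,0,0.1],[0,0,0,0.15,0,0,0.1],[0,0,0,0.15,0,0,0.1]]])

```text
time: 13.93
ee_pos: [643.2, -74.4, 148.6]
tcp_rot: [0.766, 0.643, 0.001, 0.002]
force: [-1.0, -0.0, 0.0]
width: 0.55
```

Run:
```python
from h import *
import cv2
here(); t=r.get_image("top")[:,:,::-1]; g=t.mean(2)
c=r.camera_info("top"); Rc=R.from_quat(c["orientation"])
def px(p): d=Rc.inv().apply(p-c["position"]); return c["fx"]*d[0]/d[2]+c["cx"],c["fy"]*d[1]/d[2]+c["cy"]
for y in(-105,-85,-55,-45,50,70):
    xs=np.arange(126,40,-1.); v=[cv2.getRectSubPix(g.astype(np.float32),(1,1),px(w(x,y,146)))[0,0] for x in xs]
    print(y,np.array(v[::2]).astype(int)[:18])
```

```text
t 13.93 rk [ -3.8 -69.7 148.6] tilt -0.1 zy -0.003 yRY -1.0 F [-1. -0.  0.] q [-0.23  0.66  1.31 -0.    1.18 -0.06] w 0.55
-105 [115 125 142 155 161 160 157 153 149 147 147 149 151 151 151 150 150 150]
-85 [ 94 114 136 154 157 157 155 152 148 146 148 149 149 149 148 147 147 148]
-55 [ 94 113 137 155 162 163 159 154 150 147 147 149 149 149 149 149 148 148]
-45 [ 95 117 139 156 159 159 156 152 149 147 147 149 149 148 148 148 148 148]
50 [ 98 122 141 146 133 114 112 125 142 147 148 147 149 149 149 148 148 148]
70 [ 98 118 140 142 128 114 113 133 146 151 149 149 149 149 148 149 148 148]
```

The gap to the rail has closed in the image. I'll advance in half-millimetre steps to feel contact.

Emit:
send_rows(series=[[[0,0,0,0.05,0,0,0.1],[0,0,0,0.1,0,0,0.1],[0,0,0,0.1,0,0,0.1]]])

```text
time: 14.23
ee_pos: [643.3, -74.3, 148.6]
tcp_rot: [0.766, 0.643, 0.0, 0.002]
force: [-1.0, -5.1, 0.2]
width: 0.549
```

Contact at 5 N, with the tool stopped: the foot is flush against the rail. Now I'll back off and rise.

Emit:
send_rows(series=[[[0,0,0,-0.2,0,0,0.1],[0,0,0,-0.6,0,0,0.1],[0,0,0,-1.2,0,0,0.1],[0,0,0,-2,0,-1,0.1],[0,0,0,-2,0,-4,0.1],[0,0,0,-2,0,-8,0.1],[0,0,0,-4,0,-11,0.1],[0,0,0,-8,0,-12,0.1]]])

```text
time: 14.9
ee_pos: [631.1, -150.5, 275.9]
tcp_rot: [0.764, 0.645, 0.004, 0.006]
force: [1.8, -0.2, 0.1]
width: 0.551
```

Emit:
send_rows(series=[[[0,0,0,-4,0,-1,0.1],[0,0,0,-8,0,-2,0.1],[0,0,0,-12,0,-2,0.1],[0,0,0,-16,0,-2,0.1],[0,0,0,-16,0,-2,0.1],[0,0,0,-16,0,-2,0.1]]])

```text
time: 15.4
ee_pos: [602.9, -311.0, 296.5]
tcp_rot: [0.765, 0.643, 0.004, 0.006]
force: [-0.5, 0.5, 0.2]
width: 0.55
```

Run:
```python
from h import *
import cv2
here(); t=r.get_image("top")[:,:,::-1]; g=t.mean(2).astype(np.float32)
c=r.camera_info("top"); Rc=R.from_quat(c["orientation"])
def px(p): d=Rc.inv().apply(p-c["position"]); return c["fx"]*d[0]/d[2]+c["cx"],c["fy"]*d[1]/d[2]+c["cy"]
for y in(-105,-85,-55,-45):
    v=[cv2.getRectSubPix(g,(1,1),px(w(x,y,146)))[0,0] for x in np.arange(126,90,-2.)]; print(y,np.array(v).astype(int))
for x in(100,80,60,40): # side edges
    v=np.array([cv2.getRectSubPix(g,(1,1),px(w(x,y,146)))[0,0] for y in np.arange(-140,-10,.5)]); m=np.where(v>110)[0]; ys=np.arange(-140,-10,.5)[m]; ys=ys[(ys>-135)&(ys<-15)]; print(x,ys.min(),ys.max())
a=cv2.resize(t[110:250,270:400],None,fx=4,fy=4,interpolation=2); cv2.imwrite("pics/fin.png",a)
```

```text
t 15.4 rk [-243.8  -71.1  296.5] tilt -0.1 zy -0.014 yRY -1.0 F [-0.5  0.5  0.2] q [-0.59  0.61  0.97  0.    1.54 -0.42] w 0.55
-105 [123 133 151 165 170 171 167 163 159 158 158 159 161 160 160 160 160 159]
-85 [100 121 146 164 168 167 165 162 159 156 157 159 159 158 158 157 157 157]
-55 [101 121 148 165 172 173 170 165 160 157 157 158 159 159 159 158 158 158]
-45 [101 125 149 166 171 170 168 164 160 157 157 159 159 159 159 158 158 158]
100 -110.5 -26.5
80 -111.0 -26.5
60 -110.5 -26.0
40 -110.5 -26.0
```

View pics/fin.png

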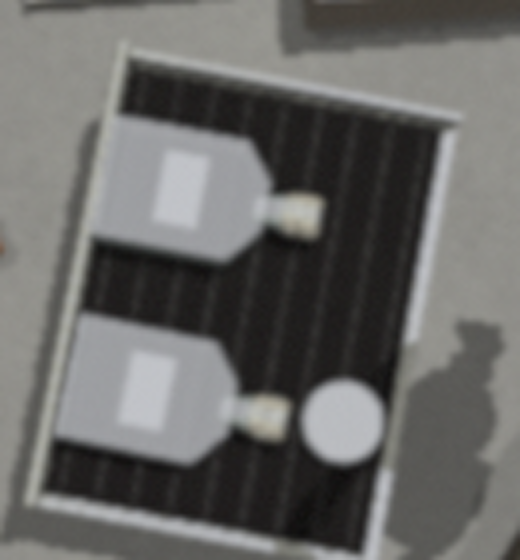

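The flask lies square (side edges within 0.5 mm over 60 mm) with its foot tight on the rail at (110,115)–(95,238). The lying flask and the dish are where they were, and the robot is clear. I'll hand it in.

```bash
python3 -c "
from station import r
print(r.finish_job())"
```

```text
the job is handed in; nothing more can be done
None
```

The flask now lies on its broad face with its cap to the front and its foot against the back rail. I handed the job in at about 15.4 s of the allowed 72 s.

- **Lowering:** I straddled the cap loosely with the half-open fingers and tipped the flask with the back finger. It then rested on the front finger while I lowered it with the tool pitching to 60°.
- **Push back:** I pushed on both shoulders with the tool upright until the foot met the rail. The wrist read about 5 N there and the tool stopped. I then backed the arm off, clear of everything.
- **Last checks (top camera):** The foot shows no visible gap to the rail, and the side edges are parallel to the rocker within about 0.5 mm over 60 mm. The lying flask and the dish look unmoved by eye; I did not measure them again. The bench items were not checked at the end, but no move went near them.
- **Disagreements:** One wrist picture, taken while the arm was still settling, put things about 6 mm off. A repeat after it settled agreed with the top view.
- **Not measured:** I judged the flask's turning speed and its final flatness only from pictures. I viewed 13 pictures, three over the budget of 10.

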